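# Match casting flasks to their sprue bases

## Task

Get the casting flasks ready for pouring: stand each of the four open steel tubes upright on the rubber sprue base of its own size, smallest tube on smallest base up to largest on largest, centred on the pale ring with the cone inside the tube. Leave the soldering block and the lidded canister where they are.

Things in the scene. Friction and masses are not known exactly. Their poses are not given: they have to be found in the camera images.
- flask_xs: The smallest casting flask: a loose plain steel tube open at both ends, standing upright, 32 mm outside diameter, 42 mm tall, wall 3 mm, about 90 g, two rows of small dark vent holes. Origin: centre of its underside; z up along the tube.
- flask_s: The second smallest casting flask: a loose plain steel tube open at both ends, standing upright, 42 mm outside diameter, 50 mm tall, wall 3 mm, about 140 g, two rows of small dark vent holes. Origin: centre of its underside; z up along the tube.
- flask_m: The second largest casting flask: a loose plain steel tube open at both ends, standing upright, 52 mm outside diameter, 58 mm tall, wall 3 mm, about 210 g, two rows of small dark vent holes. Origin: centre of its underside; z up along the tube.
- flask_l: The largest casting flask: a loose plain steel tube open at both ends, standing upright, 62 mm outside diameter, 66 mm tall, wall 3 mm, about 290 g, two rows of small dark vent holes. Origin: centre of its underside; z up along the tube.
- base_xs: The smallest sprue base: a black rubber disc fixed to the bench, 56 mm in diameter and 10 mm thick, with a pale grey ring 34 mm in outside diameter marking the seat of the 32 mm flask, and at the centre a small rubber cone (10 mm wide at its foot, 6 mm at its top, 12 mm high, top 22 mm above the bench) which ends up inside the tube. Origin: centre of its underside, on the bench; the flask seats on the disc 10 mm above it.
- base_s: The second smallest sprue base: a black rubber disc fixed to the bench, 66 mm in diameter and 10 mm thick, with a pale grey ring 44 mm in outside diameter marking the seat of the 42 mm flask, and at the centre a small rubber cone (10 mm wide at its foot, 6 mm at its top, 12 mm high, top 22 mm above the bench) which ends up inside the tube. Origin: centre of its underside, on the bench; the flask seats on the disc 10 mm above it.
- base_m: The second largest sprue base: a black rubber disc fixed to the bench, 76 mm in diameter and 10 mm thick, with a pale grey ring 54 mm in outside diameter marking the seat of the 52 mm flask, and at the centre a small rubber cone (10 mm wide at its foot, 6 mm at its top, 12 mm high, top 22 mm above the bench) which ends up inside the tube. Origin: centre of its underside, on the bench; the flask seats on the disc 10 mm above it.
- base_l: The largest sprue base: a black rubber disc fixed to the bench, 86 mm in diameter and 10 mm thick, with a pale grey ring 64 mm in outside diameter marking the seat of the 62 mm flask, and at the centre a small rubber cone (10 mm wide at its foot, 6 mm at its top, 12 mm high, top 22 mm above the bench) which ends up inside the tube. Origin: centre of its underside, on the bench; the flask seats on the disc 10 mm above it.
- block: Bystander: a loose off-white soldering block, 80 x 50 x 30 mm tall, lying flat. Origin: centre of its underside; x along the 80 mm side.
- canister: Bystander: a loose closed aluminium canister with a wider brass lid (47 mm) and a small knob on it, 60 mm tall in all, body 44 mm in diameter. Not a flask. Origin: centre of its underside; z up.

How it is judged:
At the end, for the whole second after the job is handed in: Each of the four flasks stands upright (within 0.1 rad) and flat on the disc of the base of its own size (underside 7 to 13 mm above the base's underside), its axis within 10 mm of the base's centre, released and at rest; the soldering block and the canister are within 20 mm of where they began (horizontal distance between flask_xs and base_xs below 0.01 m and z of flask_xs in the frame of base_xs between 0.007 and 0.013 m and angle between each of flask_xs, flask_s, flask_m, flask_l's own z axis and vertical below 0.1 rad and linear speed of each of flask_xs, flask_s, flask_m, flask_l below 0.02 m/s and angular speed of each of flask_xs, flask_s, flask_m, flask_l below 0.2 rad/s and horizontal distance between flask_s and base_s below 0.01 m and z of flask_s in the frame of base_s between 0.007 and 0.013 m and horizontal distance between flask_m and base_m below 0.01 m and z of flask_m in the frame of base_m between 0.007 and 0.013 m and horizontal distance between flask_l and base_l below 0.01 m and z of flask_l in the frame of base_l between 0.007 and 0.013 m and distance of each of block, canister from where it was at the start of the episode below 0.02 m); the robot touches nothing.
It fails at once if the soldering block is pushed or carried away (more than 20 mm) or tipped (distance of block from where it was at the start of the episode above 0.02 m or angle between block's own z axis and vertical above 0.4 rad).
It fails at once if the canister is pushed or carried away (more than 20 mm) or tipped (distance of canister from where it was at the start of the episode above 0.02 m or angle between canister's own z axis and vertical above 0.4 rad).
It also fails if it takes over 104 s, if anything falls off the work surface, if the arm or the gripper's body presses on something with over 40 N, if the wrist force passes 120 N, or if a joint passes its speed limit or range.

## Robot

A 6-joint arm with a two-finger parallel gripper is mounted at the origin on the work surface. World frame = base frame: x ahead of the robot, y to its left, z up, the work surface at z = 0. Lengths are in m, angles in rad, forces in N, time in s.
With the tool pointing down it reaches from about 0.275 to 0.825 m from the base axis. Payload 4.9 kg.
Tool frame: the origin (TCP) lies at the very end of the fingers, on their centre line; the grasp point (between the pads) lies 19 mm behind it (arm.pinch_z is the distance from the TCP to the grasp point, in m); z points along the fingers, y is the direction in which the jaws open and shut (so a half turn about z gives the same grasp; the last joint's range is limited). The gripper opens to 85 mm and grips with 20 to 120 N. Pads are 22 mm wide; open, the fingers measure 114 mm over their backs; the gripper's body (76 mm by 85 mm) begins 54 mm behind the grasp point. The pads swing forward as they close: fully open they stand 13 mm farther back than shut.
Start: joints at [1.144, 0.326, -0.193, 1.052, 0, 1.437], TCP at [0.159, 0.527, 0.231] pointing down, gripper open.
Joint ranges: [-2.65, 2.65], [-0.97, 1.79], [-1.3, 1.35], [-1.93, 2.1], [-1.47, 1.37], [-3.14, 3.14]. Speed limits (rad/s): [2.57, 2.57, 3.14, 3.14, 3.14, 3.14].

## Interface

Orientations are given as a unit quaternion [x, y, z, w].
In Python, from plant import arm gives the robot as it stands. The module is installed in compiled form; this text tells all that it offers.
- The arm moves only by the tool drive_tool, never from a script. Its argument "commands" is a list of rows, each an object with "linear": the shift along the world's x, y, z in m, a list of three; "yaw": the turn about the world's z in degrees. In form: [{"linear": [dx, dy, dz], "yaw": yaw}, ...]. A call has 1 to 20 rows; each row is the pose to reach, as a shift and turn from the pose commanded when the call began; what a row does not reach only later rows make up. A row lasts 1/10 s, in which the tool goes at most 50 mm and 8.59 degrees, less where a joint would pass 70% of its speed; a pose out of reach is approached as far as the arm can. A call with a gripper value outside its range is refused whole. "grip" is the finger opening in m, from 0 to 0.0854, set as the call begins (left out, the last holds). The fingers move at their own pace and stop on an object; "newtons" is the grip in N (left out, the last holds). Time passes only in rows, so rows that repeat a pose let the fingers close. It gives the time, the measured TCP pose, the force and the opening at its end, in the units of the state.
- arm.state(): the state, without advancing time (a new reading comes with each control period).
- arm.grab_frame(name): name is "side" or "top"; returns the picture (384x512x3 uint8, red, green, blue); there is no depth.
- arm.calibration(name): a dict with "K" (3x3 intrinsics, pixels), "eye" and "rotation" of the camera in the world. Camera axes: x right, y down, z forward; pixel columns grow to the right and rows downward; lengths in m; the calibration is good to about 2 mm. A picture is of the moment at which its call begins. calibration takes no time and is no camera call.
- arm.finish_job(): hands the job in, once; it reports no verdict.
The state is a dict: "t": time; "joint_positions": joint angles; "joint_velocities": joint speeds; "effort": joint torques, N m; "position": TCP position; "orientation": TCP orientation; "wrist_force": force on the tool from outside, world axes, zero at the start; "ft_torque": the same for the moment, N m; "grip_width": finger opening in m.
Only numpy, scipy, OpenCV 4.12 (cv2) and the standard library are available. Lean on these libraries where they do the work, as an engineer would, in place of code of your own. Each camera call takes 0.05 s, during which the arm holds its last target.

## Working session

There is one attempt and no reset: what is moved stays moved. The work goes in short steps, Python scripts to look and compute and a tool call to move; the robot and the scene stay as the last step left them, time stands still between calls to the robot, and variables do not carry over. Pictures are saved under pics/ and viewed, and the job is handed in when it is done.

Besides the shell and the picture viewer there is one more tool, called after ">>>" as a command line: name --argument value ..., lists and objects as JSON in quotes. drive_tool: Moves the arm, as the interface text tells. Its arguments: {"type":"object","properties":{"commands":{"type":"array"},"grip":{"type":"number"},"newtons":{"type":"number"}},"required":["commands"]}

```bash
mkdir -p pics; python3 - <<'E'
from plant import arm
import cv2
for n in("top","side"):
    im=arm.grab_frame(n); cv2.imwrite(f"pics/{n}0.png",im[:,:,::-1]); c=arm.calibration(n); print(n,c)
print(arm.state())
E
```

```text
top {'K': array([[441.83155608,   0.        , 257.79662754],
       [  0.        , 441.83155608, 194.08507596],
       [  0.        ,   0.        ,   1.        ]]), 'eye': array([0.26792196, 0.01554163, 1.28015043]), 'rotation': array([-0.69838309,  0.70962856, -0.06432777,  0.0674559 ])}
side {'K': array([[358.41055935,   0.        , 259.68381448],
       [  0.        , 358.41055935, 197.39153704],
       [  0.        ,   0.        ,   1.        ]]), 'eye': array([0.39346528, 0.75569344, 0.54699102]), 'rotation': array([-0.07743387,  0.88032357, -0.46604476,  0.04285656])}
{'t': 0.1, 'joint_positions': array([ 1.14382670e+00,  3.26876940e-01, -1.93459064e-01,  1.05201599e+00,
       -1.12605405e-05,  1.43657735e+00]), 'joint_velocities': array([ 0.00054777, -0.00228913,  0.00200224, -0.00072312,  0.00098907,
       -0.00048467]), 'effort': array([ 4.21110635e-04, -4.44239187e+01,  2.63038123e+01,  7.90664228e-03,
       -1.42854083e-04,  6.30200404e-06]), 'position': array([0.15851005, 0.52612605, 0.23058566]), 'orientation': array([ 1.45853132e-01,  9.89305948e-01, -7.48971064e-04, -2.09992447e-04]), 'wrist_force': array([ 0.09728214, -0.16881082, -0.02730728]), 'ft_torque': array([-0.00697886,  0.04084   ,  0.02701858]), 'grip_width': 0.08535759477928001}
```

View pics/top0.png

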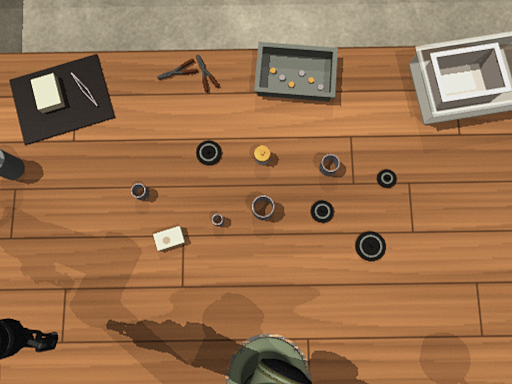

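View pics/side0.png

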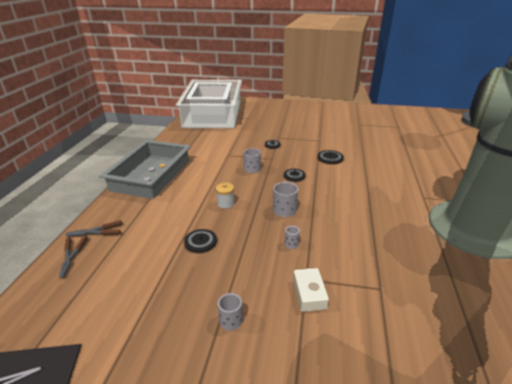

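```bash
cat > h.py <<'E'
from plant import arm
import numpy as np, cv2
from scipy.spatial.transform import Rotation as R
def cal(n):
    c=arm.calibration(n); return c['K'],np.array(c['eye']),R.from_quat(c['rotation']).as_matrix()
def ray(n,uv,z):
    K,e,M=cal(n); d=M@np.linalg.inv(K)@np.array([uv[0],uv[1],1.]); return (e+d*(z-e[2])/d[2])[:2]
def proj(n,p):
    K,e,M=cal(n); q=K@(M.T@(np.array(p,float)-e)); return q[:2]/q[2]
E
python3 - <<'E'
from h import *
t=cv2.imread('pics/top0.png'); print(proj('top',[0,0,0]),proj('top',[.159,.527,.231]),proj('side',[.4,0,0]))
c=t[130:265,120:410]; cv2.imwrite('pics/topz.png',cv2.resize(c,None,fx=2.75,fy=2.75,interpolation=cv2.INTER_CUBIC))
# black discs
b=(t.max(2)<45).astype(np.uint8); b[:130]=0;b[265:]=0;b[:,:120]=0
for cn in cv2.findContours(b,cv2.RETR_EXTERNAL,cv2.CHAIN_APPROX_NONE)[0]:
    if cv2.contourArea(cn)<60: continue
    el=cv2.fitEllipse(cn); print(np.round(el[0],1),np.round(el[1],1),cv2.contourArea(cn),'->',ray('top',el[0],.01).round(4),'dia',np.mean(el[1])*1.27/441)
E
```

```text
[267.74649924 377.11470093] [ 38.00121068 329.38532325] [309.58946238 210.38168723]
[370.3 245.8] [27.7 29.3] 637.0 -> [ 0.352  -0.2997] dia 0.08216879831690366
[321.8 211. ] [20.6 21.4] 345.0 -> [ 0.4547 -0.1657] dia 0.060474430028002825
[386.3 178.3] [16.8 18.2] 239.5 -> [ 0.5489 -0.3592] dia 0.05051862039803918
[208.5 152.4] [23.3 23.7] 433.0 -> [0.6366 0.1641] dia 0.0677295720712398
```

View pics/topz.png

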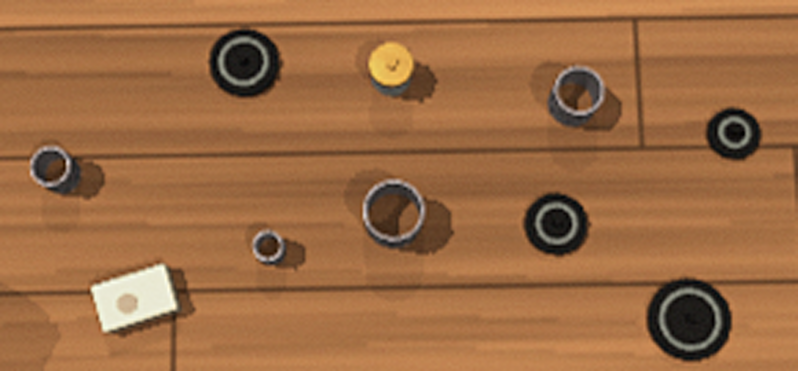

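```bash
cat >> h.py <<'E'
DIM={'xs':(.032,.042),'s':(.042,.050),'m':(.052,.058),'l':(.062,.066)}
def rim(t,uv,r,z,thr=105):
    "bright grey rim pixels near uv, cast to plane z, circle fit"
    from scipy.optimize import least_squares
    x0,y0=int(uv[0])-25,int(uv[1])-25; s=t[y0:y0+50,x0:x0+50].astype(int)
    m=(s.max(2)>thr)&(s[...,2]-s[...,0]<20)
    v,u=np.nonzero(m); P=np.array([ray('top',(a+x0,b+y0),z) for a,b in zip(u,v)])
    c0=ray('top',uv,z); P=P[np.hypot(*(P-c0).T)<r+.012]
    rr=r-.0015
    f=least_squares(lambda c:np.hypot(*(P-c).T)-rr,c0,loss='soft_l1',f_scale=.002)
    res=np.hypot(*(P-f.x).T)-rr
    return f.x,len(P),res.std(),res.mean()
E
python3 - <<'E'
from h import *
t=cv2.imread('pics/top0.png')
for n,uv in dict(xs=(217.5,219),s=(138.5,190),m=(330,163),l=(262.5,207)).items():
    d,h=DIM[n]
    for thr in(100,120,140):
        try: c,k,sd,mn=rim(t,uv,d/2,h,thr); print(n,thr,c.round(4),k,sd.round(4),mn.round(4))
        except Exception as e: print(n,thr,e)
# side check of base rays / flask tops
for n,p in dict(bl=(.352,-.2997),bs=(.4547,-.1657),bxs=(.5489,-.3592),bm=(.6366,.1641)).items(): print(n,proj('side',(*p,.01)).round(1))
s=cv2.imread('pics/side0.png')
for n in('canister','block'): pass
print('can',ray('top',(262,154),.055),'block',[ray('top',p,.03).round(3).tolist() for p in((153.5,234),(180,226),(187.5,239),(158,250.5))])
cv2.imwrite('pics/sidez.png',cv2.resize(s[130:340,170:370],None,fx=2.8,fy=2.8,interpolation=cv2.INTER_CUBIC))
E
```

```text
xs 100 [0.431  0.1353] 21 0.0009 -0.0005
xs 120 [0.4315 0.1354] 17 0.0008 -0.0004
xs 140 [0.4316 0.136 ] 9 0.0005 -0.0003
s 100 [0.5169 0.3595] 39 0.0011 -0.0007
s 120 [0.5169 0.36  ] 28 0.0009 -0.0006
s 140 [0.5173 0.3606] 18 0.0009 -0.0006
m 100 [ 0.5859 -0.1877] 48 0.0009 -0.0007
m 120 [ 0.5863 -0.1878] 39 0.0008 -0.0006
m 140 [ 0.5867 -0.1881] 27 0.0006 -0.0005
l 100 [0.4619 0.006 ] 58 0.001 -0.0003
l 120 [0.4622 0.0061] 43 0.0008 -0.0003
l 140 [0.4625 0.0064] 28 0.0005 -0.0002
bl [330.7 155.1]
bs [294.8 173.1]
bxs [272.9 142.7]
bm [201.4 238.2]
can [0.61621759 0.00531311] block [[0.394, 0.317], [0.415, 0.242], [0.378, 0.22], [0.347, 0.303]]
```

View pics/sidez.png

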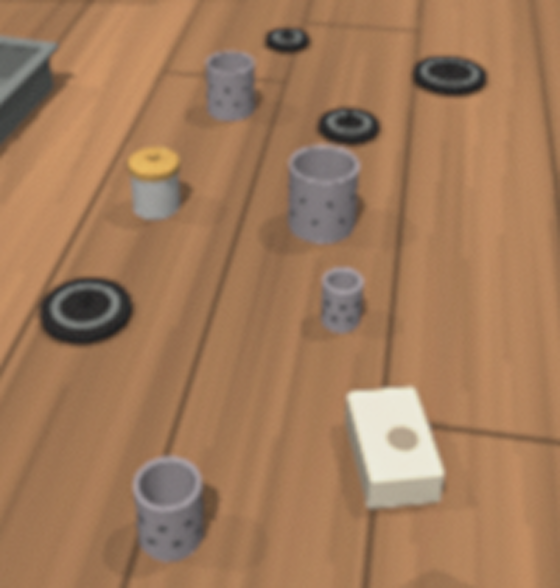

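>>> drive_tool --commands '[{"linear": [0.05,-0.023,0],"yaw": 0},{"linear": [0.1,-0.046,-0.01],"yaw": 0},{"linear": [0.14,-0.065,-0.03],"yaw": 0},{"linear": [0.18,-0.083,-0.05],"yaw": 0},{"linear": [0.22,-0.102,-0.07],"yaw": 0},{"linear": [0.26,-0.12,-0.09],"yaw": 0},{"linear": [0.3,-0.139,-0.11],"yaw": 0},{"linear": [0.335,-0.155,-0.12],"yaw": 0},{"linear": [0.358,-0.166,-0.13],"yaw": 0},{"linear": [0.358,-0.166,-0.13],"yaw": 0},{"linear": [0.358,-0.166,-0.13],"yaw": 0},{"linear": [0.358,-0.166,-0.13],"yaw": 0},{"linear": [0.358,-0.166,-0.13],"yaw": 0},{"linear": [0.358,-0.166,-0.13],"yaw": 0}]' --grip 0.0854 --newtons 40

```text
t: 1.5
position: [0.5161, 0.3614, 0.1019]
orientation: [0.145, 0.989, 0.0, 0.0]
wrist_force: [0.2, -0.2, 0.2]
grip_width: 0.0855
```

>>> drive_tool --commands '[{"linear": [0.001,-0.001,-0.03],"yaw": 0},{"linear": [0.001,-0.001,-0.055],"yaw": 0},{"linear": [0.001,-0.001,-0.075],"yaw": 0},{"linear": [0.001,-0.001,-0.09],"yaw": 0},{"linear": [0.001,-0.001,-0.093],"yaw": 0},{"linear": [0.001,-0.001,-0.093],"yaw": 0},{"linear": [0.001,-0.001,-0.093],"yaw": 0}]'

```text
t: 2.2
position: [0.5185, 0.3602, 0.0094]
orientation: [0.146, 0.989, 0.001, 0.001]
wrist_force: [0.6, 1.0, -0.0]
grip_width: 0.0857
```

```bash
python3 - <<'E'
from h import *
for n,(x0,y0) in dict(side=(150,200),top=(80,130)).items():
    im=arm.grab_frame(n)[:,:,::-1]; c=im[y0:y0+160,x0:x0+160]; cv2.imwrite(f'pics/g1{n}.png',cv2.resize(c,None,fx=3,fy=3))
a=[cv2.imread(f'pics/g1{n}.png') for n in('side','top')]
cv2.imwrite('pics/g1.png',cv2.resize(np.hstack(a),(800,400)))
print(arm.state()['position'],arm.state()['wrist_force'])
E
```

```text
[0.51861201 0.36014058 0.00954784] [ 0.32549366 -0.06391784 -0.10550927]
```

View pics/g1.png

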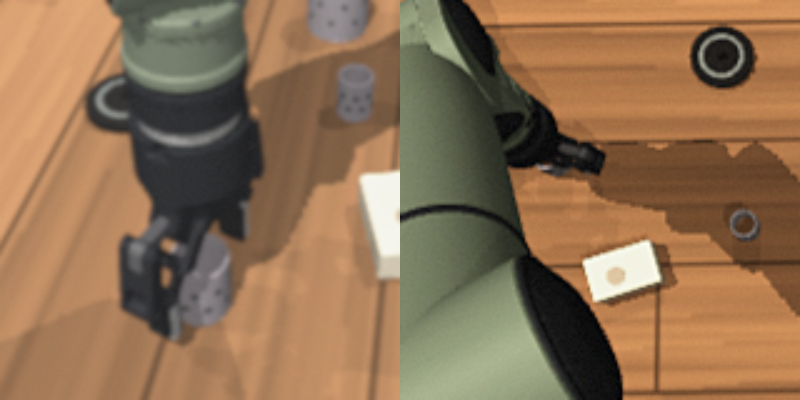

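>>> drive_tool --commands '[{"linear": [0,0,0],"yaw": 0},{"linear": [0,0,0],"yaw": 0},{"linear": [0,0,0],"yaw": 0},{"linear": [0,0,0],"yaw": 0},{"linear": [0,0,0],"yaw": 0},{"linear": [0,0,0],"yaw": 0},{"linear": [0,0,0],"yaw": 0},{"linear": [0,0,0],"yaw": 0}]' --grip 0.03 --newtons 40

```text
t: 3.1
position: [0.518, 0.3598, 0.0088]
orientation: [0.146, 0.989, 0.0, 0.0]
wrist_force: [-1.1, -0.4, 5.9]
grip_width: 0.0419
```

>>> drive_tool --commands '[{"linear": [0,0,0.03],"yaw": 0},{"linear": [0,0,0.07],"yaw": 0},{"linear": [0,0,0.11],"yaw": 0},{"linear": [0,-0.02,0.13],"yaw": 0},{"linear": [-0.007,-0.06,0.13],"yaw": 0},{"linear": [-0.012,-0.1,0.13],"yaw": 0},{"linear": [-0.018,-0.15,0.13],"yaw": 0},{"linear": [-0.024,-0.2,0.13],"yaw": 0},{"linear": [-0.03,-0.25,0.13],"yaw": 0},{"linear": [-0.036,-0.3,0.13],"yaw": 0},{"linear": [-0.042,-0.35,0.13],"yaw": 0},{"linear": [-0.048,-0.4,0.13],"yaw": 0},{"linear": [-0.054,-0.45,0.13],"yaw": 0},{"linear": [-0.06,-0.49,0.13],"yaw": 0},{"linear": [-0.063,-0.515,0.13],"yaw": 0},{"linear": [-0.063,-0.526,0.13],"yaw": 0},{"linear": [-0.063,-0.526,0.13],"yaw": 0},{"linear": [-0.063,-0.526,0.13],"yaw": 0},{"linear": [-0.063,-0.526,0.13],"yaw": 0},{"linear": [-0.063,-0.526,0.13],"yaw": 0}]'

```text
t: 5.1
position: [0.4548, -0.1651, 0.1382]
orientation: [0.145, 0.989, 0.0, -0.0]
wrist_force: [-0.3, 0.4, -1.1]
grip_width: 0.0414
```

```bash
python3 - <<'E'
from h import *
p=arm.state()['position']; print(p,arm.state()['grip_width'])
o=[]
for n in('side','top'):
    im=arm.grab_frame(n)[:,:,::-1].copy(); u=proj(n,p); print(n,u)
    for q in(u,proj(n,(.4547,-.1657,.022))): cv2.circle(im,tuple(int(round(v)) for v in q),1,(0,0,255),-1)
    x,y=int(u[0])-65,int(u[1])-65; o.append(cv2.resize(im[y:y+130,x:x+130],(400,400),interpolation=cv2.INTER_CUBIC))
cv2.imwrite('pics/g2.png',np.hstack(o))
E
```

```text
[ 0.45482722 -0.1650911   0.13820602] 0.04144820906276483
side [297.13382222 133.00126886]
top [328.27798386 203.7453859 ]
```

View pics/g2.png

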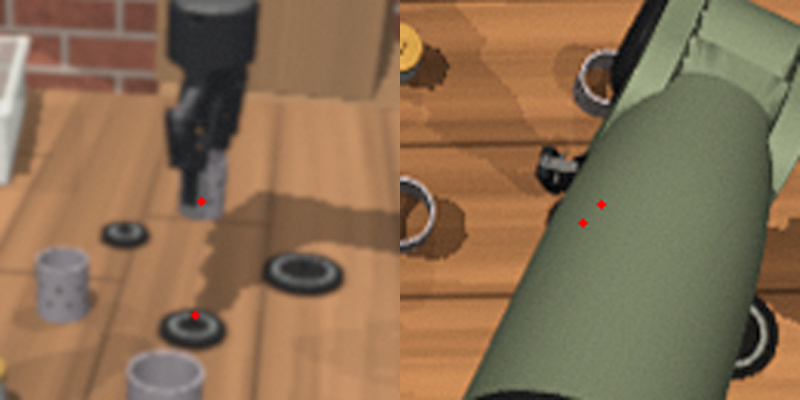

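>>> drive_tool --commands '[{"linear": [0,0,-0.03],"yaw": 0},{"linear": [0,0,-0.06],"yaw": 0},{"linear": [0,0,-0.09],"yaw": 0},{"linear": [0,0,-0.105],"yaw": 0},{"linear": [0,0,-0.113],"yaw": 0},{"linear": [0,0,-0.118],"yaw": 0},{"linear": [0,0,-0.118],"yaw": 0},{"linear": [0,0,-0.118],"yaw": 0},{"linear": [0,0,-0.118],"yaw": 0}]'

```text
t: 6.1
position: [0.4555, -0.1668, 0.0211]
orientation: [0.146, 0.989, -0.0, 0.001]
wrist_force: [0.3, 0.8, -2.0]
grip_width: 0.0419
```

>>> drive_tool --commands '[{"linear": [0,0.001,-0.001],"yaw": 0},{"linear": [0,0.001,-0.002],"yaw": 0},{"linear": [0,0.001,-0.002],"yaw": 0},{"linear": [0,0.001,-0.002],"yaw": 0}]'

```text
t: 6.5
position: [0.4551, -0.1655, 0.0188]
orientation: [0.146, 0.989, -0.0, 0.0]
wrist_force: [-0.7, 0.4, 5.9]
grip_width: 0.0417
```

>>> drive_tool --commands '[{"linear": [0,0,0],"yaw": 0},{"linear": [0,0,0],"yaw": 0},{"linear": [0,0,0],"yaw": 0},{"linear": [0,0,0],"yaw": 0},{"linear": [0,0,0],"yaw": 0},{"linear": [0,0,0],"yaw": 0}]' --grip 0.0854

```text
t: 7.1
position: [0.4547, -0.1654, 0.0182]
orientation: [0.146, 0.989, 0.0, -0.0]
wrist_force: [-0.3, -0.1, -0.5]
grip_width: 0.0857
```

>>> drive_tool --commands '[{"linear": [0,0,0.03],"yaw": 0},{"linear": [0,0,0.07],"yaw": 0},{"linear": [0,0,0.1],"yaw": 0},{"linear": [-0.002,0.03,0.11],"yaw": 0},{"linear": [-0.006,0.08,0.11],"yaw": 0},{"linear": [-0.01,0.13,0.11],"yaw": 0},{"linear": [-0.014,0.18,0.11],"yaw": 0},{"linear": [-0.018,0.23,0.11],"yaw": 0},{"linear": [-0.022,0.27,0.11],"yaw": 0},{"linear": [-0.023,0.295,0.11],"yaw": 0},{"linear": [-0.023,0.301,0.11],"yaw": 0},{"linear": [-0.023,0.301,0.11],"yaw": 0},{"linear": [-0.023,0.301,0.11],"yaw": 0},{"linear": [-0.023,0.301,0.11],"yaw": 0},{"linear": [-0.023,0.301,0.11],"yaw": 0}]'

```text
t: 8.6
position: [0.4319, 0.1345, 0.1282]
orientation: [0.147, 0.989, -0.0, -0.0]
wrist_force: [0.7, -0.2, -0.4]
grip_width: 0.0857
```

```bash
python3 - <<'E'
from h import *
im=arm.grab_frame('top')[:,:,::-1]; s=arm.grab_frame('side')[:,:,::-1]
try: print(rim(im,proj('top',(.4547,-.1657,.06)),.021,.06,110))
except Exception as e: print(e)
cv2.imwrite('pics/g3.png',np.hstack([cv2.resize(im[130:280,250:400],(400,400)),cv2.resize(s[120:270,220:370],(400,400))]))
E
```

```text
(array([ 0.45432604, -0.16533515]), 67, np.float64(0.0013728644518628443), np.float64(-0.00014915618235532136))
```

View pics/g3.png

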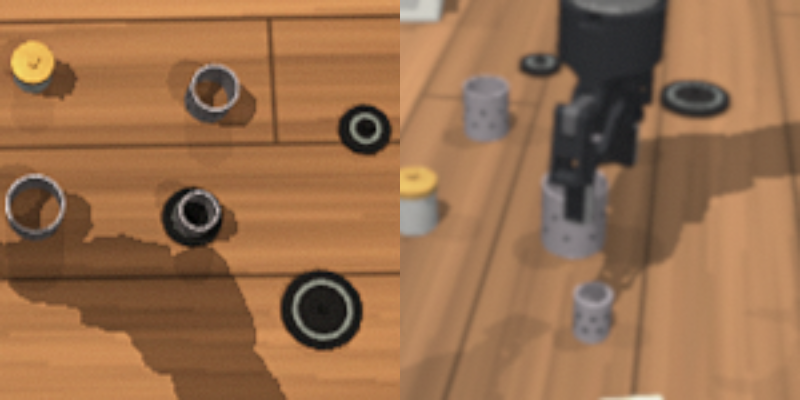

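>>> drive_tool --commands '[{"linear": [0,0.001,-0.03],"yaw": 0},{"linear": [0,0.001,-0.06],"yaw": 0},{"linear": [0,0.001,-0.09],"yaw": 0},{"linear": [0,0.001,-0.11],"yaw": 0},{"linear": [0,0.001,-0.118],"yaw": 0},{"linear": [0,0.001,-0.121],"yaw": 0},{"linear": [0,0.001,-0.121],"yaw": 0},{"linear": [0,0.001,-0.121],"yaw": 0}]'

```text
t: 9.5
position: [0.4327, 0.1367, 0.0082]
orientation: [0.146, 0.989, 0.0, 0.001]
wrist_force: [0.7, 0.3, -0.4]
grip_width: 0.0854
```

>>> drive_tool --commands '[{"linear": [0,0,0],"yaw": 0},{"linear": [0,0,0],"yaw": 0},{"linear": [0,0,0],"yaw": 0},{"linear": [0,0,0],"yaw": 0},{"linear": [0,0,0],"yaw": 0},{"linear": [0,0,0],"yaw": 0},{"linear": [0,0,0],"yaw": 0},{"linear": [0,0,0],"yaw": 0},{"linear": [0,0,0],"yaw": 0}]' --grip 0.022

```text
t: 10.4
position: [0.432, 0.1367, 0.0077]
orientation: [0.146, 0.989, 0.0, 0.0]
wrist_force: [-1.1, 0.0, 5.3]
grip_width: 0.0302
```

>>> drive_tool --commands '[{"linear": [0,0,0.03],"yaw": 0},{"linear": [0,0,0.07],"yaw": 0},{"linear": [0,0,0.11],"yaw": 0},{"linear": [0.003,-0.015,0.13],"yaw": 0},{"linear": [0.012,-0.05,0.13],"yaw": 0},{"linear": [0.023,-0.1,0.13],"yaw": 0},{"linear": [0.034,-0.145,0.13],"yaw": 0},{"linear": [0.045,-0.19,0.13],"yaw": 0},{"linear": [0.056,-0.235,0.13],"yaw": 0},{"linear": [0.066,-0.28,0.13],"yaw": 0},{"linear": [0.077,-0.325,0.13],"yaw": 0},{"linear": [0.088,-0.37,0.13],"yaw": 0},{"linear": [0.098,-0.415,0.13],"yaw": 0},{"linear": [0.107,-0.455,0.13],"yaw": 0},{"linear": [0.114,-0.485,0.13],"yaw": 0},{"linear": [0.117,-0.496,0.13],"yaw": 0},{"linear": [0.117,-0.496,0.13],"yaw": 0},{"linear": [0.117,-0.496,0.13],"yaw": 0},{"linear": [0.117,-0.496,0.13],"yaw": 0},{"linear": [0.117,-0.496,0.13],"yaw": 0}]'

```text
t: 12.4
position: [0.5487, -0.3578, 0.1375]
orientation: [0.145, 0.989, 0.0, -0.0]
wrist_force: [-0.1, 1.1, -1.2]
grip_width: 0.0299
```

```bash
python3 - <<'E'
from h import *
p=arm.state()['position']; print(p,arm.state()['grip_width'])
o=[]
for n in('side','top'):
    im=arm.grab_frame(n)[:,:,::-1].copy(); u=proj(n,p)
    for q in(u,): cv2.circle(im,tuple(int(round(v)) for v in q),1,(0,0,255),-1)
    x,y=int(u[0])-65,int(u[1])-65; o.append(cv2.resize(im[y:y+130,x:x+130],(400,400),interpolation=cv2.INTER_CUBIC))
cv2.imwrite('pics/g4.png',np.hstack(o))
E
```

```text
[ 0.54874814 -0.35782667  0.1375121 ] 0.029888546821877797
```

View pics/g4.png

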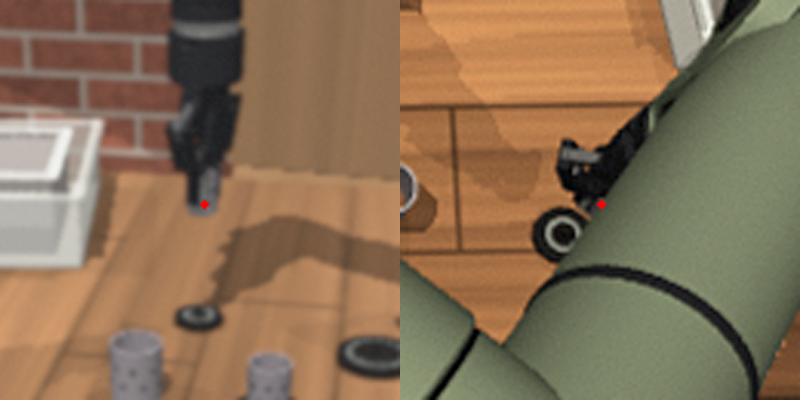

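>>> drive_tool --commands '[{"linear": [0,-0.001,-0.03],"yaw": 0},{"linear": [0,-0.001,-0.06],"yaw": 0},{"linear": [0,-0.001,-0.09],"yaw": 0},{"linear": [0,-0.001,-0.105],"yaw": 0},{"linear": [0,-0.001,-0.114],"yaw": 0},{"linear": [0,-0.001,-0.119],"yaw": 0},{"linear": [0,-0.001,-0.12],"yaw": 0},{"linear": [0,-0.001,-0.12],"yaw": 0},{"linear": [0,-0.001,-0.12],"yaw": 0},{"linear": [0,-0.001,-0.12],"yaw": 0}]'

```text
t: 13.5
position: [0.5492, -0.3608, 0.0181]
orientation: [0.146, 0.989, -0.0, 0.001]
wrist_force: [-0.4, -0.4, -1.1]
grip_width: 0.03
```

>>> drive_tool --commands '[{"linear": [0,0.0015,-0.001],"yaw": 0},{"linear": [0,0.0015,-0.001],"yaw": 0},{"linear": [0,0.0015,-0.001],"yaw": 0}]'

```text
t: 13.8
position: [0.5492, -0.3604, 0.0177]
orientation: [0.146, 0.989, -0.001, 0.001]
wrist_force: [-1.9, -2.5, 5.5]
grip_width: 0.0302
```

>>> drive_tool --commands '[{"linear": [0,0,0],"yaw": 0},{"linear": [0,0,0],"yaw": 0},{"linear": [0,0,0],"yaw": 0},{"linear": [0,0,0],"yaw": 0},{"linear": [0,0,0],"yaw": 0},{"linear": [0,0,0],"yaw": 0},{"linear": [0,0,0],"yaw": 0}]' --grip 0.0854

```text
t: 14.5
position: [0.5487, -0.3588, 0.0162]
orientation: [0.146, 0.989, 0.0, -0.0]
wrist_force: [-0.4, 0.3, -0.3]
grip_width: 0.0852
```

>>> drive_tool --commands '[{"linear": [0,0,0.03],"yaw": 0},{"linear": [0,0,0.07],"yaw": 0},{"linear": [0,0,0.11],"yaw": 0},{"linear": [-0.005,0.02,0.12],"yaw": 0},{"linear": [-0.014,0.06,0.12],"yaw": 0},{"linear": [-0.025,0.105,0.12],"yaw": 0},{"linear": [-0.036,0.15,0.12],"yaw": 0},{"linear": [-0.047,0.2,0.12],"yaw": 0},{"linear": [-0.059,0.25,0.12],"yaw": 0},{"linear": [-0.07,0.295,0.12],"yaw": 0},{"linear": [-0.08,0.335,0.12],"yaw": 0},{"linear": [-0.085,0.36,0.12],"yaw": 0},{"linear": [-0.0867,0.365,0.12],"yaw": 0},{"linear": [-0.0867,0.365,0.12],"yaw": 0},{"linear": [-0.0867,0.365,0.12],"yaw": 0},{"linear": [-0.0867,0.365,0.12],"yaw": 0},{"linear": [-0.0867,0.365,0.12],"yaw": 0}]'

```text
t: 16.2
position: [0.4624, 0.005, 0.1362]
orientation: [0.147, 0.989, -0.0, 0.0]
wrist_force: [0.1, 0.8, 0.2]
grip_width: 0.0856
```

```bash
python3 - <<'E'
from h import *
im=arm.grab_frame('top')[:,:,::-1]; s=arm.grab_frame('side')[:,:,::-1]
print(arm.state()['position'])
for q,r,z in(((.5489,-.3592),.016,.052),((.4547,-.1657),.021,.06),((.5863,-.1878),.026,.058)):
  try: print(rim(im,proj('top',(*q,z)),r,z,110))
  except Exception as e: print(e)
cv2.imwrite('pics/g5.png',np.hstack([cv2.resize(im[130:280,270:420],(400,400)),cv2.resize(s[110:260,200:350],(400,400))]))
E
```

```text
[0.46222358 0.0053611  0.13617152]
(array([ 0.54911755, -0.35963828]), 41, np.float64(0.0013264808922819923), np.float64(-0.0006306835998061115))
(array([ 0.45419529, -0.16517385]), 21, np.float64(0.0010630342880727766), np.float64(-3.0387389408490017e-05))
(array([ 0.5858592 , -0.18760299]), 46, np.float64(0.0009399148447442213), np.float64(-0.0006534608313161335))
```

View pics/g5.png

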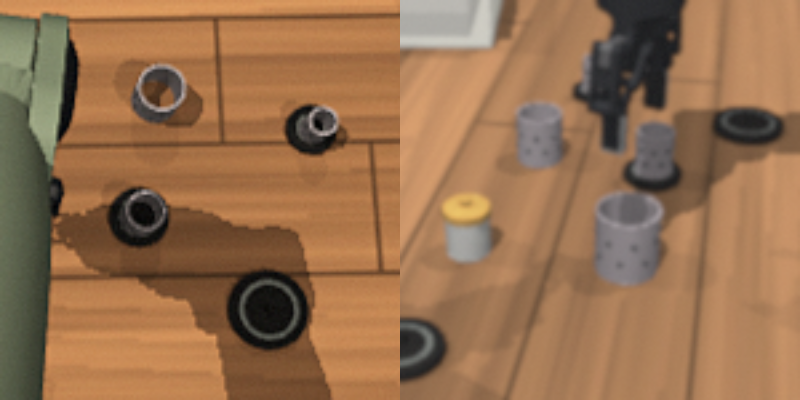

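>>> drive_tool --commands '[{"linear": [0,0.0008,-0.03],"yaw": 0},{"linear": [0,0.0008,-0.055],"yaw": 0},{"linear": [0,0.0008,-0.08],"yaw": 0},{"linear": [0,0.0008,-0.1],"yaw": 0},{"linear": [0,0.0008,-0.115],"yaw": 0},{"linear": [0,0.0008,-0.12],"yaw": 0},{"linear": [0,0.0008,-0.12],"yaw": 0},{"linear": [0,0.0008,-0.12],"yaw": 0}]'

```text
t: 17.1
position: [0.4626, 0.0067, 0.0168]
orientation: [0.146, 0.989, -0.0, 0.0]
wrist_force: [0.3, -1.0, -0.3]
grip_width: 0.0855
```

>>> drive_tool --commands '[{"linear": [0,0,0],"yaw": 0},{"linear": [0,0,0],"yaw": 0},{"linear": [0,0,0],"yaw": 0},{"linear": [0,0,0],"yaw": 0},{"linear": [0,0,0],"yaw": 0},{"linear": [0,0,0],"yaw": 0},{"linear": [0,0,0],"yaw": 0}]' --grip 0.05 --newtons 50

```text
t: 17.8
position: [0.4627, 0.0067, 0.0175]
orientation: [0.146, 0.989, -0.0, 0.001]
wrist_force: [-2.8, -1.1, 7.3]
grip_width: 0.0615
```

>>> drive_tool --commands '[{"linear": [0,0,0.03],"yaw": 0},{"linear": [0,0,0.07],"yaw": 0},{"linear": [0,0,0.11],"yaw": 0},{"linear": [-0.005,-0.015,0.12],"yaw": 0},{"linear": [-0.018,-0.05,0.12],"yaw": 0},{"linear": [-0.034,-0.095,0.12],"yaw": 0},{"linear": [-0.05,-0.14,0.12],"yaw": 0},{"linear": [-0.067,-0.185,0.12],"yaw": 0},{"linear": [-0.083,-0.23,0.12],"yaw": 0},{"linear": [-0.097,-0.27,0.12],"yaw": 0},{"linear": [-0.107,-0.296,0.12],"yaw": 0},{"linear": [-0.1105,-0.306,0.12],"yaw": 0},{"linear": [-0.1105,-0.306,0.12],"yaw": 0},{"linear": [-0.1105,-0.306,0.12],"yaw": 0},{"linear": [-0.1105,-0.306,0.12],"yaw": 0},{"linear": [-0.1105,-0.306,0.12],"yaw": 0},{"linear": [-0.1105,-0.306,0.12],"yaw": 0}]'

```text
t: 19.5
position: [0.3519, -0.2982, 0.1363]
orientation: [0.145, 0.989, 0.0, -0.0]
wrist_force: [-0.0, 0.4, -2.7]
grip_width: 0.0619
```

```bash
python3 - <<'E'
from h import *
p=arm.state()['position']; print(p,arm.state()['grip_width'])
o=[]
for n in('side','top'):
    im=arm.grab_frame(n)[:,:,::-1].copy(); u=proj(n,p)
    for q in(u,): cv2.circle(im,tuple(int(round(v)) for v in q),1,(0,0,255),-1)
    x,y=int(u[0])-65,int(u[1])-65; o.append(cv2.resize(im[y:y+130,x:x+130],(400,400),interpolation=cv2.INTER_CUBIC))
cv2.imwrite('pics/g6.png',np.hstack(o))
E
```

```text
[ 0.35191226 -0.29822575  0.13631159] 0.061858412930750194
```

View pics/g6.png

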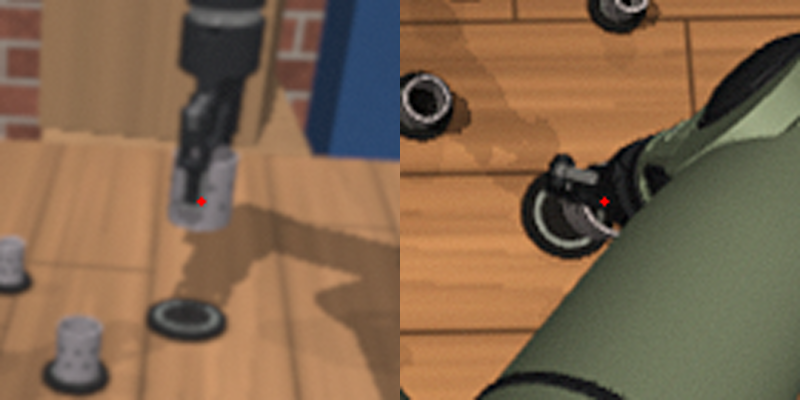

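>>> drive_tool --commands '[{"linear": [0,-0.0005,-0.03],"yaw": 0},{"linear": [0,-0.0005,-0.06],"yaw": 0},{"linear": [0,-0.0005,-0.085],"yaw": 0},{"linear": [0,-0.0005,-0.1],"yaw": 0},{"linear": [0,-0.0005,-0.107],"yaw": 0},{"linear": [0,-0.0005,-0.109],"yaw": 0},{"linear": [0,-0.0005,-0.109],"yaw": 0},{"linear": [0,-0.0005,-0.109],"yaw": 0},{"linear": [0,-0.0005,-0.109],"yaw": 0}]'

```text
t: 20.5
position: [0.3521, -0.3001, 0.0277]
orientation: [0.146, 0.989, -0.0, 0.001]
wrist_force: [-0.2, -0.3, -3.7]
grip_width: 0.0614
```

>>> drive_tool --commands '[{"linear": [0,0,-0.001],"yaw": 0},{"linear": [0,0,-0.0015],"yaw": 0},{"linear": [0,0,-0.0015],"yaw": 0},{"linear": [0,0,-0.0015],"yaw": 0}]'

```text
t: 20.9
position: [0.3521, -0.3001, 0.0274]
orientation: [0.146, 0.989, -0.001, 0.001]
wrist_force: [-3.6, 2.8, 15.8]
grip_width: 0.0617
```

>>> drive_tool --commands '[{"linear": [0,0,0],"yaw": 0},{"linear": [0,0,0],"yaw": 0},{"linear": [0,0,0],"yaw": 0},{"linear": [0,0,0],"yaw": 0},{"linear": [0,0,0],"yaw": 0},{"linear": [0,0,0],"yaw": 0},{"linear": [0,0,0],"yaw": 0}]' --grip 0.0854

```text
t: 21.6
position: [0.3515, -0.2995, 0.0257]
orientation: [0.146, 0.989, 0.0, -0.0]
wrist_force: [-0.1, 0.2, 0.1]
grip_width: 0.0853
```

>>> drive_tool --commands '[{"linear": [0,0,0.03],"yaw": 0},{"linear": [0,0,0.065],"yaw": 0},{"linear": [0,0,0.1],"yaw": 0},{"linear": [0.01,0.005,0.11],"yaw": 0},{"linear": [0.04,0.019,0.11],"yaw": 0},{"linear": [0.08,0.038,0.11],"yaw": 0},{"linear": [0.12,0.057,0.11],"yaw": 0},{"linear": [0.16,0.076,0.11],"yaw": 0},{"linear": [0.2,0.095,0.11],"yaw": 0},{"linear": [0.225,0.107,0.11],"yaw": 0},{"linear": [0.2346,0.1118,0.11],"yaw": 0},{"linear": [0.2346,0.1118,0.11],"yaw": 0},{"linear": [0.2346,0.1118,0.11],"yaw": 0},{"linear": [0.2346,0.1118,0.11],"yaw": 0},{"linear": [0.2346,0.1118,0.11],"yaw": 0}]'

```text
t: 23.1
position: [0.5851, -0.1886, 0.1359]
orientation: [0.147, 0.989, -0.0, -0.0]
wrist_force: [0.5, 0.8, 1.1]
grip_width: 0.0854
```

>>> drive_tool --commands '[{"linear": [0.0005,0.0005,-0.03],"yaw": 0},{"linear": [0.0005,0.0005,-0.06],"yaw": 0},{"linear": [0.0005,0.0005,-0.085],"yaw": 0},{"linear": [0.0005,0.0005,-0.105],"yaw": 0},{"linear": [0.0005,0.0005,-0.118],"yaw": 0},{"linear": [0.0005,0.0005,-0.123],"yaw": 0},{"linear": [0.0005,0.0005,-0.123],"yaw": 0},{"linear": [0.0005,0.0005,-0.123],"yaw": 0}]'

```text
t: 23.9
position: [0.5873, -0.1877, 0.0138]
orientation: [0.146, 0.989, -0.0, 0.001]
wrist_force: [0.5, 1.3, 0.2]
grip_width: 0.0853
```

>>> drive_tool --commands '[{"linear": [0,0,0],"yaw": 0},{"linear": [0,0,0],"yaw": 0},{"linear": [0,0,0],"yaw": 0},{"linear": [0,0,0],"yaw": 0},{"linear": [0,0,0],"yaw": 0},{"linear": [0,0,0],"yaw": 0},{"linear": [0,0,0],"yaw": 0},{"linear": [0,0,0],"yaw": 0}]' --grip 0.04

```text
t: 24.7
position: [0.5873, -0.1876, 0.0139]
orientation: [0.146, 0.989, -0.0, 0.001]
wrist_force: [-0.7, 0.6, 5.6]
grip_width: 0.0515
```

>>> drive_tool --commands '[{"linear": [0,0,0.03],"yaw": 0},{"linear": [0,0,0.07],"yaw": 0},{"linear": [0,0,0.11],"yaw": 0},{"linear": [0,0,0.14],"yaw": 0},{"linear": [0.003,0.02,0.14],"yaw": 0},{"linear": [0.008,0.06,0.14],"yaw": 0},{"linear": [0.015,0.105,0.14],"yaw": 0},{"linear": [0.021,0.15,0.14],"yaw": 0},{"linear": [0.028,0.195,0.14],"yaw": 0},{"linear": [0.034,0.24,0.14],"yaw": 0},{"linear": [0.041,0.285,0.14],"yaw": 0},{"linear": [0.046,0.32,0.14],"yaw": 0},{"linear": [0.049,0.345,0.14],"yaw": 0},{"linear": [0.05,0.3517,0.14],"yaw": 0},{"linear": [0.05,0.3517,0.14],"yaw": 0},{"linear": [0.05,0.3517,0.14],"yaw": 0},{"linear": [0.05,0.3517,0.14],"yaw": 0},{"linear": [0.05,0.3517,0.14],"yaw": 0},{"linear": [0.05,0.3517,0.14],"yaw": 0}]'

```text
t: 26.6
position: [0.6367, 0.1634, 0.1529]
orientation: [0.147, 0.989, -0.0, 0.0]
wrist_force: [-0.1, 0.1, -1.7]
grip_width: 0.0515
```

```bash
python3 - <<'E'
from h import *
p=arm.state()['position']; print(p,arm.state()['grip_width'])
im=arm.grab_frame('top')[:,:,::-1]
for q,r,z in(((.352,-.2997),.031,.076),((.5489,-.3592),.016,.052),((.4547,-.1657),.021,.06)):
  try: print(rim(im,proj('top',(*q,z)),r,z,110))
  except Exception as e: print(e)
o=[]
for n in('side','top'):
    im=arm.grab_frame(n)[:,:,::-1].copy(); u=proj(n,p)
    for q in(u,): cv2.circle(im,tuple(int(round(v)) for v in q),1,(0,0,255),-1)
    x,y=int(u[0])-65,int(u[1])-65; o.append(cv2.resize(im[y:y+130,x:x+130],(400,400),interpolation=cv2.INTER_CUBIC))
cv2.imwrite('pics/g7.png',np.hstack(o))
E
```

```text
[0.63672693 0.16340619 0.15289093] 0.05152594790223428
(array([ 0.35279738, -0.29978511]), 95, np.float64(0.0026626652604464195), np.float64(-0.000610878457155801))
(array([ 0.54919008, -0.35947849]), 40, np.float64(0.001775177305106833), np.float64(-0.0005120743958541479))
(array([ 0.45323805, -0.16490517]), 13, np.float64(0.0006183150126988731), np.float64(-0.0001899636442569648))
```

View pics/g7.png

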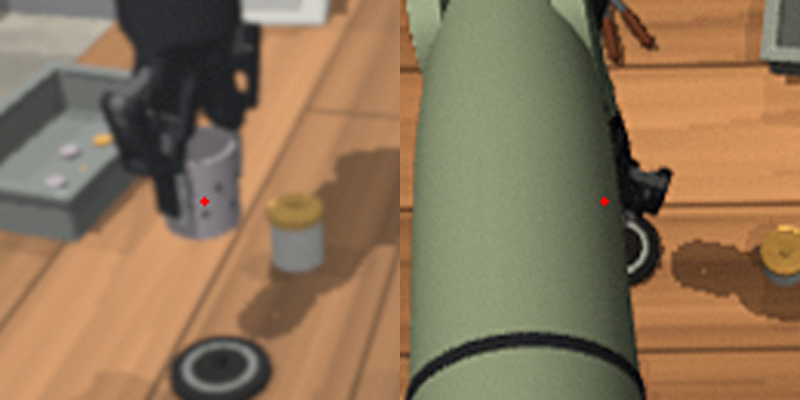

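>>> drive_tool --commands '[{"linear": [0,0,-0.03],"yaw": 0},{"linear": [0,0,-0.06],"yaw": 0},{"linear": [0,0,-0.09],"yaw": 0},{"linear": [0,0,-0.112],"yaw": 0},{"linear": [0,0,-0.124],"yaw": 0},{"linear": [0,0,-0.128],"yaw": 0},{"linear": [0,0,-0.129],"yaw": 0},{"linear": [0,0,-0.129],"yaw": 0},{"linear": [0,0,-0.129],"yaw": 0},{"linear": [0,0,-0.129],"yaw": 0}]'

```text
t: 27.75
position: [0.6374, 0.1645, 0.0246]
orientation: [0.146, 0.989, 0.0, 0.001]
wrist_force: [-0.4, -0.1, -2.2]
grip_width: 0.0515
```

>>> drive_tool --commands '[{"linear": [0,0,-0.001],"yaw": 0},{"linear": [0,0,-0.001],"yaw": 0},{"linear": [0,0,-0.001],"yaw": 0}]'

```text
t: 28.05
position: [0.6373, 0.1645, 0.024]
orientation: [0.146, 0.989, 0.0, 0.001]
wrist_force: [-1.9, -0.1, 5.6]
grip_width: 0.0512
```

>>> drive_tool --commands '[{"linear": [0,0,0],"yaw": 0},{"linear": [0,0,0],"yaw": 0},{"linear": [0,0,0],"yaw": 0},{"linear": [0,0,0],"yaw": 0},{"linear": [0,0,0],"yaw": 0},{"linear": [0,0,0],"yaw": 0},{"linear": [0,0,0],"yaw": 0}]' --grip 0.0854

```text
t: 28.75
position: [0.6366, 0.1644, 0.0227]
orientation: [0.146, 0.989, -0.0, -0.0]
wrist_force: [0.5, 0.2, 0.7]
grip_width: 0.085
```

>>> drive_tool --commands '[{"linear": [0,0,0.03],"yaw": 0},{"linear": [0,0,0.065],"yaw": 0},{"linear": [0,0,0.1],"yaw": 0},{"linear": [0,0,0.14],"yaw": 0},{"linear": [-0.03,0.03,0.18],"yaw": 0},{"linear": [-0.06,0.06,0.2],"yaw": 0},{"linear": [-0.1,0.09,0.2],"yaw": 0},{"linear": [-0.14,0.12,0.2],"yaw": 0},{"linear": [-0.18,0.15,0.2],"yaw": 0},{"linear": [-0.22,0.18,0.2],"yaw": 0},{"linear": [-0.26,0.21,0.2],"yaw": 0},{"linear": [-0.3,0.24,0.2],"yaw": 0},{"linear": [-0.34,0.27,0.2],"yaw": 0},{"linear": [-0.38,0.3,0.2],"yaw": 0},{"linear": [-0.42,0.33,0.2],"yaw": 0},{"linear": [-0.42,0.33,0.2],"yaw": 0},{"linear": [-0.42,0.33,0.2],"yaw": 0},{"linear": [-0.42,0.33,0.2],"yaw": 0},{"linear": [-0.42,0.33,0.2],"yaw": 0}]'

```text
t: 30.65
position: [0.2179, 0.4936, 0.2228]
orientation: [0.147, 0.989, -0.0, 0.0]
wrist_force: [-0.5, -0.2, 0.2]
grip_width: 0.0853
```

```bash
python3 - <<'E'
from h import *
im=arm.grab_frame('top')[:,:,::-1]; s=arm.grab_frame('side')[:,:,::-1]
B=dict(l=(.352,-.2997),xs=(.5489,-.3592),s=(.4547,-.1657),m=(.6366,.1641))
for n,q in B.items():
  r,z=DIM[n][0]/2,DIM[n][1]+.01
  for thr in(110,130):
    c,k,sd,mn=rim(im,proj('top',(*q,z)),r,z,thr); print(n,thr,c.round(4),'err mm',1e3*np.hypot(*(c-q)).round(4),k,sd.round(4),mn.round(4))
d=np.abs(im[120:265,140:285].astype(int)-cv2.imread('pics/top0.png')[120:265,140:285]).max(2)
print('canister diff',(d[25:45,110:135]>40).sum(),'block diff',(d[105:132,10:50]>40).sum())
cv2.imwrite('pics/f.png',np.vstack([cv2.resize(im[125:265,130:410],(600,300)),cv2.resize(s[120:300,150:400],(600,300),interpolation=cv2.INTER_CUBIC)]))
E
```

```text
l 110 [ 0.3528 -0.2999] err mm 0.8 87 0.0012 -0.0005
l 130 [ 0.3528 -0.2998] err mm 0.8 64 0.0011 -0.0004
xs 110 [ 0.549  -0.3598] err mm 0.6 38 0.0013 -0.0006
xs 130 [ 0.5494 -0.36  ] err mm 0.9 24 0.0011 -0.0005
s 110 [ 0.4543 -0.1651] err mm 0.7 58 0.0012 -0.0002
s 130 [ 0.4541 -0.1651] err mm 0.9 39 0.0009 -0.0002
m 110 [0.637  0.1636] err mm 0.6 64 0.0015 -0.0007
m 130 [0.6372 0.1642] err mm 0.6 37 0.0011 -0.0005
canister diff 0 block diff 0
```

View pics/f.png

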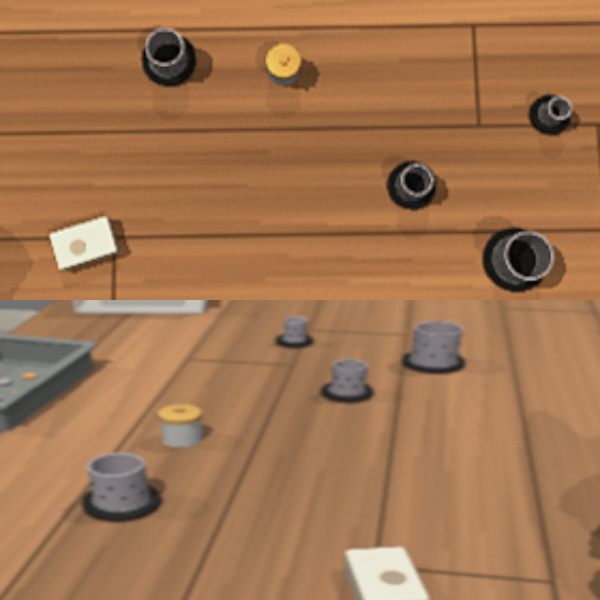

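All four flasks stand upright and centred on their bases. The block and canister show no change in the image, and the arm is clear.

```bash
python3 -c "
from plant import arm
print(arm.finish_job())"
```

```text
the job is handed in; nothing more can be done
None
```

I put each of the four flasks on the base of its own size, moved the arm clear and handed the job in at about 31 s; no verdict was reported.

- **Centring:** In the last top picture each flask's rim centre was within about 1 mm of its base centre. The two cameras put the base centres up to 2 pixels apart, which I took as calibration error and reading error.
- **Seating:** In the side view all four stand upright and sit flat on their discs. I judged tilt and seating height by eye and did not measure them.
- **Block and canister:** Neither shows any change from the first top picture.
- **Forces:** The highest wrist force reading after any move was about 16 N, when the largest flask was set down.
- **One odd reading:** The gripper read 30 mm on the 32 mm flask, while the other three read within 1 mm of nominal. It made no visible difference to where that flask ended up.

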